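# Open the sprung line-filter housing

## Robot

A 6-joint arm with a two-finger parallel gripper is mounted at the origin on the work surface. World frame = base frame: x ahead of the robot, y to its left, z up, the work surface at z = 0. Lengths are in mm, angles in rad, forces in N, time in s.
With the tool pointing down it reaches from about 400 to 925 mm from the base axis. Payload 12.5 kg.
Tool frame: the origin (TCP) lies at the very end of the fingers, on their centre line; the grasp point (between the pads) lies arm.grip_point_offset behind it (arm.grip_point_offset is the distance from the TCP to the grasp point, in mm); z points along the fingers, y is the direction in which the jaws open and shut (so a half turn about z gives the same grasp; the last joint's range is limited). The gripper opens to 95 mm and grips with 3 to 60 N. Pads are 20 mm wide; open, the fingers measure 119 mm over their backs; the gripper's body (75 mm by 180 mm) begins 59 mm behind the grasp point.
Start: joints at [1.008, 0.491, 1.559, -0, 1.092, -0.106], TCP at [275.663, 560.947, 175.361] pointing down, gripper open.
Joint ranges: [-3.1, 3.1], [-0.84, 2.19], [0.05, 2.79], [-1.13, 4.28], [0.06, 2.93], [-2.69, 2.69]. Speed limits (rad/s): [2.22, 2.22, 2.79, 3.14, 3.14, 3.14].

## Interface

Orientations are given as a rotation vector (axis times angle).
In Python, from workcell import readout, vision, arm gives the robot as it stands. The module is installed in compiled form; this text tells all that it offers.
- The arm moves only by the tool carry_out, never from a script. Its argument "series" is a list of rows, each an object with "translation": the shift along the tool's x, y, z in mm, a list of three; "spin": the turn about the tool's z in degrees; "hand": the opening, from 0 (shut) to 1 (fully open). A call has 1 to 10 rows; each row is the pose to reach, as a shift and turn from the pose measured when the call began, along the tool's axes at that moment; what a row does not reach only later rows make up. A row lasts 1/8 s, in which the tool goes at most 62.5 mm and 10.7 degrees, less where a joint would pass 70% of its speed; a pose out of reach is approached as far as the arm can. A call with a gripper value outside its range is refused whole. The fingers move at their own pace and stop on an object; the grip force is fixed at half the most. Time passes only in rows, so rows that repeat a pose let the fingers close. It gives the time, the measured TCP pose, the force and the opening at its end, in the units of the state.
- readout.sense(): the state, without advancing time (a new reading comes with each control period).
- vision.read_camera(name): name is "side" or "top" or "wrist"; returns the picture (384x512x3 uint8, blue, green, red); there is no depth.
- vision.camera_params(name): a dict with "K" (3x3 intrinsics, pixels), "R" (3x3) and "t" (3): a world point X has camera coordinates R X + t; the wrist camera has in their place "hand_eye" (4x4, takes a point from camera to tool coordinates, whose origin is the TCP and whose axes are the flange's). Camera axes: x right, y down, z forward; pixel columns grow to the right and rows downward; lengths in mm; the calibration is good to about 2 mm. A picture is of the moment at which its call begins: read the wrist's pose just before it. camera_params takes no time and is no camera call.
- arm.job_done(): hands the job in, once; it reports no verdict.
The state is a dict: "time_s": time; "joints": joint angles; "dq": joint speeds; "effort": joint torques, N m; "tcp_pos": TCP position; "tool_rot": TCP orientation; "ft_force": force on the tool from outside, world axes, zero at the start; "wrist_torque": the same for the moment, N m; "opening": finger opening in mm.
Only numpy, scipy, OpenCV 4.12 (cv2) and the standard library are available. Lean on these libraries where they do the work, as an engineer would, in place of code of your own. Each camera call takes 0.05 s, during which the arm holds its last target. There are 200 camera calls.

## Task

Unscrew the black ribbed cap from the filter housing on the bench, anticlockwise seen from above, without forcing the thread by pulling, pushing or bending it. There is a spring under the cap, so have it in your grip when the thread lets go and do not let it jump off or drop; then stand the cap gently, open side down, on the floor of the steel tray and let go. Leave the tube rack, the mouse and the beaker alone.

Things in the scene. Friction and masses are not known exactly. Their poses are not given: they have to be found in the camera images.
- cap: Black ribbed round screw cap, 56 to 91 g: 46 mm across (48 over thin ribs), 33 mm high, open below; its side can be gripped at any yaw. Origin: on its axis at the lower rim; z up to the closed top. Starts screwed home, rim 80 to 82 mm above the bench and 2 to 4 mm above a collar 44 mm across. Right-handed thread: it rises as it is turned anticlockwise seen from above; how fast is not known.
- cap_top (a point): Centre of the cap's closed top, 33 mm above its rim. The thread has about 1 mm of play sideways and 2 mm up and down; the hand must stay centred and rise with the cap: held too low it carries the spring's push and then jams the thread, held too high it pulls on it. More than about 8 N beyond the spring's push harms it. Friction, which varies, keeps the cap where it is left.
- thread_end (a point): Point on the neck's axis 97 mm above the bench: the cap's rim (its origin) is about here, when the thread lets go, between one and two turns from the start; from about 3 mm short of it hold the cap without regrasping. Above it the cap lifts straight off.
- housing: Filter housing fixed to the bench, at any yaw: aluminium foot 120 x 100 x 12 mm, grey pot 68 mm across up to 58 mm, tapering to a collar 44 mm across that ends at 78 mm, then the threaded neck. Pipe stubs stick out both ways along its y axis at 36 mm height, to 56 mm from the axis. Origin: on the neck's axis at bench level; z up.
- neck_top (a point): Top of the threaded neck, 36 mm across, 106 mm above the bench, on its axis. Inside it a steel spring plate presses the cap up, with about 9 N when screwed home and 4 N where the thread ends, and follows it about 8 mm farther.
- tray: The plain steel tray, fixed to the bench, 200 mm (its x) by 180 mm (its y), rim 14 mm high, walls and floor 4 to 5 mm thick. Origin: centre of its underside, at bench level; z up.
- rack: A green tube rack with red-capped tubes, 200 x 100 mm, 88 mm high, loose: a bystander. Origin: centre of its underside.
- mouse: A black computer mouse, 105 x 60 mm and 35 mm high, loose: a bystander. Origin: centre of its underside.
- beaker: A white beaker, 70 mm across the rim and 90 mm high, loose: a bystander. Origin: centre of its underside.
Not all that is in view belongs to the job. Leave any yellow look-alike of the cap alone.

How it is judged (in metres and radians):
On the way, in this order (a step that is already met when the one before it is completed fails the run):
1. the cap has been screwed part of the way up the neck (more than 8 mm) (z of cap in the frame of housing above 0.088 m and horizontal distance between cap and housing below 0.012 m), for 0.1 s.
2. the cap is off the end of the thread, in the fingers (z of cap in the frame of housing above 0.099 m and contact force between cap and the fingers above 0.3 N), for 0.1 s.
At the end, for the whole second after the job is handed in: The cap stands open side down, flat (within 0.1 rad) on the floor of the tray, within its walls, at rest and released (x of cap in the frame of tray between -0.075 and 0.075 m and y of cap in the frame of tray between -0.065 and 0.065 m and z of cap in the frame of tray below 0.01 m and angle between cap's own z axis and vertical below 0.1 rad and linear speed of cap below 0.02 m/s and contact force between cap and the fingers below 0.05 N); the robot touches nothing.
It fails at once if the thread is forced: more than 36 N between cap and housing, where the spring alone makes up 18 N at the start (contact force between cap and housing above 36 N).
It fails at once if the cap is off the thread and out of the fingers anywhere more than 15 mm above the tray's floor (it jumped off, was let go or was dropped) (contact force between cap and the fingers below 0.02 N and height (world z) of cap above 0.02 m and (z of cap in the frame of housing above 0.0995 m or horizontal distance between cap and housing above 0.012 m)).
It fails at once if the cap is tipped over (more than 0.6 rad) (angle between cap's own z axis and vertical above 0.6 rad).
It fails at once if the cap is banged into the tray (more than 40 N) (contact force between cap and tray above 40 N).
It fails at once if the rack, the mouse or the beaker is pushed more than 25 mm from its place (distance of any of rack, mouse, beaker from where it was at the start of the episode above 0.025 m).
It also fails if it takes over 72 s, if anything falls off the work surface, if the arm or the gripper's body presses on something with over 40 N, if the wrist force passes 120 N, or if a joint passes its speed limit or range.

## Working session

There is one attempt and no reset: what is moved stays moved. The work goes in short steps, Python scripts to look and compute and a tool call to move; the robot and the scene stay as the last step left them, time stands still between calls to the robot, and variables do not carry over. Pictures are saved under pics/ and viewed, about 8 in all and at most 12, crops included, and the job is handed in when it is done.

Besides the shell and the picture viewer there is one more tool, called in YAML: its name, and indented under it one key for each argument. carry_out: Moves the arm, as the interface text tells. Its arguments: {"type":"object","properties":{"series":{"type":"array","items":{"type":"object","properties":{"translation":{"type":"array","items":{"type":"number"}},"spin":{"type":"number"},"hand":{"type":"number"}}}}},"required":["series"]}

```bash
mkdir -p pics; cat > h.py <<'E'
import numpy as np, cv2
from scipy.spatial.transform import Rotation as Ro
from workcell import readout, vision, arm
def cam(n):
    p=vision.camera_params(n); K=np.array(p["K"])
    if n=="wrist":
        s=readout.sense(); T=np.eye(4); T[:3,:3]=Ro.from_rotvec(s["tool_rot"]).as_matrix(); T[:3,3]=s["tcp_pos"]
        C=T@np.array(p["hand_eye"]); R=C[:3,:3].T; t=-R@C[:3,3]
    else: R=np.array(p["R"]); t=np.array(p["t"])
    return K,R,t
def ray(c,px):
    K,R,t=c; d=R.T@np.linalg.solve(K,[px[0],px[1],1.]); return -R.T@t, d/np.linalg.norm(d)
def onplane(c,px,z):
    o,d=ray(c,px); return o+d*(z-o[2])/d[2]
def cross(c1,p1,c2,p2):
    o1,d1=ray(c1,p1); o2,d2=ray(c2,p2)
    a=np.linalg.lstsq(np.c_[d1,-d2],o2-o1,rcond=None)[0]
    A,B=o1+a[0]*d1,o2+a[1]*d2; return (A+B)/2, np.linalg.norm(A-B)
def proj(c,X):
    K,R,t=c; q=K@(R@np.asarray(X,float)+t); return q[:2]/q[2]
E
python3 - <<'E'
from h import *
s=readout.sense(); print(s, arm.grip_point_offset)
for n in ("top","side","wrist"):
    c=cam(n); im=vision.read_camera(n); cv2.imwrite(f"pics/{n}0.png",im); print(n,c[0].tolist(),(-c[1].T@c[2]).round(),c[1][2].round(3))
a=cv2.imread("pics/top0.png");b=cv2.imread("pics/side0.png")
print(vision.camera_params("wrist")["hand_eye"])
E
```

```text
{'time_s': 0.0, 'joints': array([ 1.00838910e+00,  4.91580114e-01,  1.55945163e+00, -2.98276027e-05,
        1.09166656e+00, -1.05593919e-01]), 'dq': array([-6.37770831e-04, -1.01685022e-04, -5.44363893e-04, -4.75154477e-05,
       -2.57108152e-04, -2.76311481e-04]), 'effort': array([ 2.19750822e-03, -6.12652659e+01, -2.58177084e+01,  6.93114591e-02,
        4.82737343e-02, -1.89269936e-04]), 'tcp_pos': array([275.51510226, 560.68417628, 174.74824355]), 'tool_rot': array([-7.11240216e-01, -3.05967626e+00,  1.65421638e-03]), 'ft_force': array([ 0.59335896, -0.76706655, -0.12618199]), 'wrist_torque': array([ 0.05144932,  0.05356629, -0.01703135]), 'opening': 95.05525290553359} 18.8
top [[496.5539493299801, 0.0, 248.45552193587403], [0.0, 496.5539493299801, 191.31402440871906], [0.0, 0.0, 1.0]] [ 406.   22. 1452.] [ 0.117 -0.002 -0.993]
side [[407.19645132972164, 0.0, 253.73759330403047], [0.0, 407.19645132972164, 187.48195810313592], [0.0, 0.0, 1.0]] [  91. -583.  816.] [ 0.459  0.565 -0.686]
wrist [[308.2271895464313, 0.0, 256.131160232756], [0.0, 308.2271895464313, 193.57065047444078], [0.0, 0.0, 1.0]] [204. 596. 385.] [ 0.258 -0.127 -0.958]
[[ 3.99819364e-04 -9.57843369e-01 -2.87290654e-01  8.01047142e+01]
 [ 9.99999723e-01  2.02606716e-04  7.16186729e-04 -3.01611854e-01]
 [-6.27787694e-04 -2.87290861e-01  9.57843185e-01 -2.10347962e+02]
 [ 0.00000000e+00  0.00000000e+00  0.00000000e+00  1.00000000e+00]]
```

View pics/top0.png

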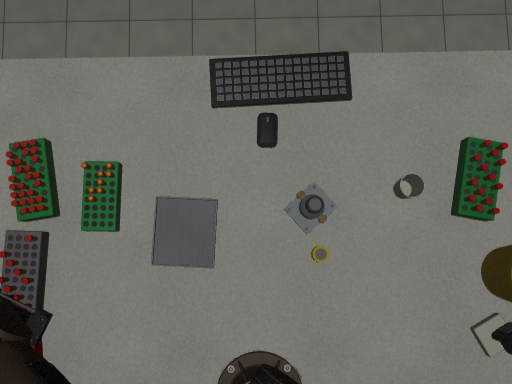

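View pics/side0.png

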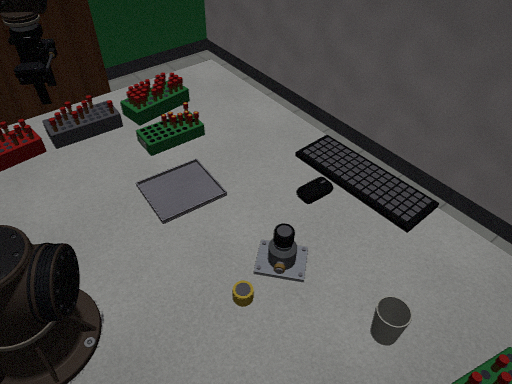

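Top view: candidates for the cap are the black cap on the housing at (312,205) and the yellow look-alike ring at (320,254); the mouse (267,130) is also black. In the side view these are (284,232), (243,290) and (315,190). The black one on the aluminium foot fits the description. The tray is at (185,232) in the top view, the beaker at (408,186). Next, a close crop.

```bash
python3 - <<'E'
from h import *
a=cv2.imread("pics/top0.png")[170:240,275:355];b=cv2.imread("pics/side0.png")[212:292,240:320]
a=cv2.resize(a,(400,350),interpolation=2);b=cv2.resize(b,(400,400),interpolation=2)[:350]
cv2.imwrite("pics/crop1.png",cv2.convertScaleAbs(np.hstack([a,b]),alpha=1.5))
T,S=cam("top"),cam("side")
print(cross(T,(312.5,204),S,(284.5,230)))
# tray corners
im=cv2.imread("pics/top0.png")
for p in [(156,197),(217,199),(214,267),(152,265)]: print(onplane(T,p,14).round())
sp=[(138,188),(197,161),(226,191),(164,218)]
for p in sp: print("side",onplane(S,p,14).round())
print(cross(T,(185,232),S,(182,189)))
E
```

```text
(array([ 528.89019834, -154.79057188,  111.62236282]), np.float64(4.544101765972394))
[564. 289.  14.]
[555. 111.  14.]
[360. 122.  14.]
[368. 299.  14.]
side [364. 276.  14.]
side [563. 277.  14.]
side [556. 114.  14.]
side [366. 129.  14.]
(array([463.10223124, 204.60782902,   6.77613446]), np.float64(3.924215112926097))
```

View pics/crop1.png

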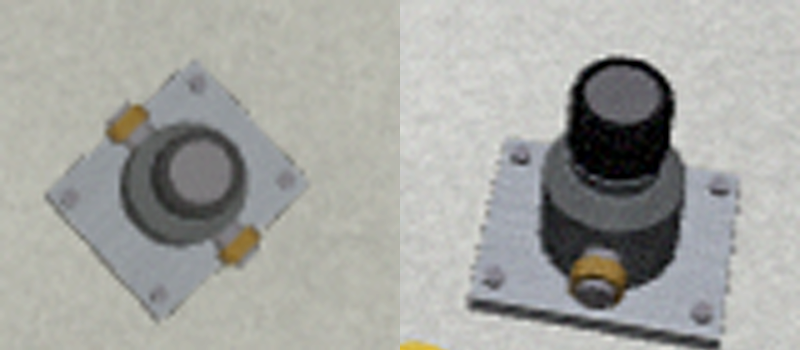

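The crop confirms it: the black ribbed cap with a grey top sits on the grey pot and aluminium foot, centre about (315,204.5) top and (284.5,230) side. It stands at roughly (529,-160), top near z 112, which agrees with the expected 114. I'll swing over it, winding the wrist in the positive direction.

carry_out:
  series:
    - {"translation": [-20, -20, -40], "spin": 7, "hand": 1}
    - {"translation": [-62, -61, -65], "spin": 14, "hand": 1}
    - {"translation": [-104, -102, -65], "spin": 21, "hand": 1}
    - {"translation": [-146, -143, -65], "spin": 28, "hand": 1}
    - {"translation": [-188, -184, -65], "spin": 35, "hand": 1}
    - {"translation": [-230, -225, -65], "spin": 42, "hand": 1}
    - {"translation": [-272, -266, -65], "spin": 49, "hand": 1}
    - {"translation": [-314, -307, -65], "spin": 56, "hand": 1}
    - {"translation": [-356, -348, -65], "spin": 63, "hand": 1}
    - {"translation": [-398, -389, -65], "spin": 70, "hand": 1}

```text
time_s: 1.4
tcp_pos: [461.5, 34.2, 240.3]
tool_rot: [2.342, 2.094, -0.001]
ft_force: [0.1, 0.8, -0.4]
opening: 95.0
```

```bash
cat > d.py <<'E'
import sys
from h import *
s=readout.sense(); R=Ro.from_rotvec(s["tool_rot"]).as_matrix()
print("t",round(s["time_s"],2),"tcp",s["tcp_pos"].round(1),"j",s["joints"].round(2),"F",s["ft_force"].round(2),"M",s["wrist_torque"].round(2),"open",round(s["opening"],1),"z",R[:,2].round(3),"yaw x",np.degrees(np.arctan2(R[1,0],R[0,0])).round(1))
if len(sys.argv)>3: print("tool shift",(R.T@(np.array(list(map(float,sys.argv[1:4])))-s["tcp_pos"])).round(1))
E
python3 d.py 529 -160 240
```

```text
t 1.4 tcp [461.5  34.2 240.3] j [-0.07  0.19  1.85 -0.    1.11  0.04] F [ 0.13  0.83 -0.38] M [-0.12  0.05 -0.04] open 95.0 z [-0.    -0.001 -1.   ] yaw x 83.6
tool shift [-185.5   88.8    0.4]
```

carry_out:
  series:
    - {"translation": [-35, 17, 0], "spin": 9, "hand": 1}
    - {"translation": [-70, 34, 0], "spin": 18, "hand": 1}
    - {"translation": [-110, 53, 0], "spin": 28, "hand": 1}
    - {"translation": [-145, 70, 0], "spin": 38, "hand": 1}
    - {"translation": [-185, 89, 0], "spin": 48, "hand": 1}
    - {"translation": [-185, 89, 0], "spin": 58, "hand": 1}
    - {"translation": [-185, 89, 0], "spin": 68, "hand": 1}
    - {"translation": [-185, 89, 0], "spin": 78, "hand": 1}
    - {"translation": [-185, 89, 0], "spin": 88, "hand": 1}
    - {"translation": [-185, 89, 0], "spin": 98, "hand": 1}

```text
time_s: 2.65
tcp_pos: [529.1, -159.5, 240.2]
tool_rot: [3.115, -0.403, -0.001]
ft_force: [-0.6, -0.3, 0.3]
opening: 94.6
```

```bash
python3 d.py 529 -160 240; python3 - <<'E'
from h import *
c=cam("wrist"); im=vision.read_camera("wrist"); cv2.imwrite("pics/w1.png",im); np.savez("w1.npz",K=c[0],R=c[1],t=c[2])
print(proj(c,[529,-160,114]))
E
```

```text
t 2.65 tcp [ 529.1 -159.5  240.2] j [-0.41  0.33  1.65 -0.    1.17  1.42] F [-0.57 -0.33  0.31] M [-0.08  0.18 -0.04] open 94.6 z [-0.001 -0.    -1.   ] yaw x -14.7
tool shift [0.  0.5 0.2]
[256.16897337 177.85261469]
```

View pics/w1.png

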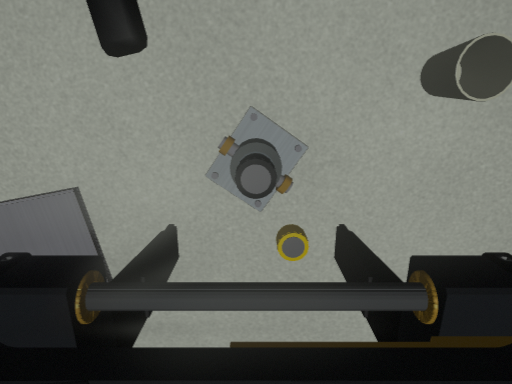

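The wrist view shows the cap top at about (257,179), against (256,178) predicted from the first fix. The yellow look-alike is at (292,245), the beaker at upper right, and the tray at lower left. I'll go lower, finish the spin, and take a second view for a precise fix.

carry_out:
  series:
    - {"translation": [0, 0, 20], "spin": 10, "hand": 1}
    - {"translation": [0, 0, 40], "spin": 20, "hand": 1}
    - {"translation": [0, 0, 60], "spin": 30, "hand": 1}
    - {"translation": [0, 0, 80], "spin": 40, "hand": 1}
    - {"translation": [0, 0, 80], "spin": 50, "hand": 1}
    - {"translation": [0, 0, 80], "spin": 60, "hand": 1}
    - {"translation": [0, 0, 80], "spin": 60, "hand": 1}
    - {"translation": [0, 0, 80], "spin": 60, "hand": 1}

```text
time_s: 3.7
tcp_pos: [529.1, -159.6, 160.2]
tool_rot: [2.493, -1.911, -0.0]
ft_force: [0.5, -0.1, 0.3]
opening: 95.0
```

```bash
python3 d.py; python3 - <<'E'
from h import *
z=np.load("w1.npz"); c1=(z["K"],z["R"],z["t"]); i1=cv2.imread("pics/w1.png")
c2=cam("wrist"); i2=vision.read_camera("wrist"); cv2.imwrite("pics/w2.png",i2)
P=[529,-159.5,114]; res=[];crops=[]
for c,im in((c1,i1),(c2,i2)):
    p=proj(c,P); g=cv2.GaussianBlur(cv2.cvtColor(im,6),(3,3),0)
    r=45; x0,y0=(p-r).astype(int); s=g[y0:y0+2*r,x0:x0+2*r]
    b=cv2.resize(s,(400,400),interpolation=2); crops.append(b)
    print(p.round(1),s[r-30:r+31:3,r].tolist(),s[r,r-30:r+31:3].tolist())
    np.save("x.npy",[x0,y0]); print(x0,y0)
cv2.imwrite("pics/crop2.png",cv2.convertScaleAbs(np.hstack(crops),alpha=2))
E
```

```text
t 3.7 tcp [ 529.1 -159.6  160.2] j [-0.41  0.41  1.76 -0.    0.98  2.47] F [ 0.53 -0.1   0.28] M [ 0.07  0.18 -0.03] open 95.0 z [-0.001 -0.    -1.   ] yaw x -74.9
[255.7 178. ] [76, 77, 56, 42, 51, 52, 87, 94, 94, 94, 93, 94, 93, 92, 91, 89, 48, 70, 99, 103, 118] [120, 122, 104, 73, 60, 74, 95, 94, 94, 94, 93, 93, 93, 93, 93, 79, 51, 56, 78, 80, 65]
210 132
[257.1 199.5] [38, 39, 47, 55, 58, 97, 96, 96, 96, 95, 95, 94, 94, 94, 94, 93, 93, 58, 48, 125, 144] [100, 75, 52, 52, 91, 96, 96, 96, 95, 95, 95, 95, 95, 95, 94, 94, 93, 51, 46, 61, 120]
212 154
```

View pics/crop2.png

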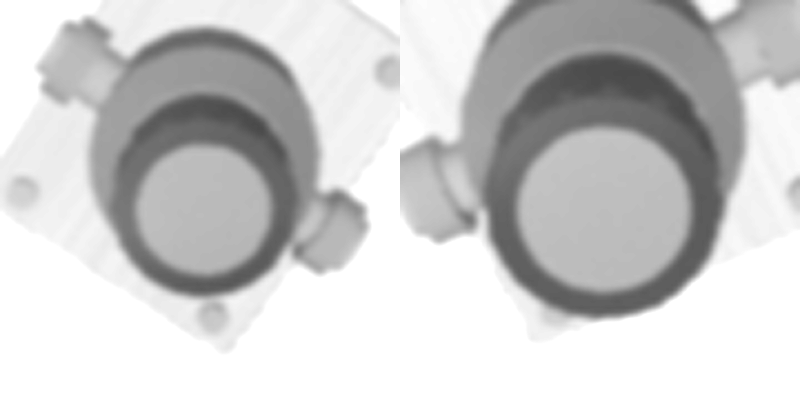

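Both crops show the cap's light top disc cleanly inside its black ring, at about (204,209)/400 and (604,208)/400. I'll segment the discs and triangulate.

```bash
cat > disc.py <<'E'
from h import *
def disc(im,p,lo=72):
    g=cv2.GaussianBlur(cv2.cvtColor(im,6),(3,3),0); m=((g>lo)&(g<112)).astype(np.uint8)
    m=cv2.morphologyEx(m,cv2.MORPH_OPEN,np.ones((3,3),np.uint8))
    n,l=cv2.connectedComponents(m,connectivity=4); k=l[int(p[1]),int(p[0])]
    ct=max(cv2.findContours((l==k).astype(np.uint8),0,1)[0],key=cv2.contourArea); return cv2.fitEllipse(ct)
E
python3 - <<'E'
from disc import *
z=np.load("w1.npz"); c1=(z["K"],z["R"],z["t"]); i1=cv2.imread("pics/w1.png");c2=cam("wrist"); i2=cv2.imread("pics/w2.png")
e1=disc(i1,(256,178));e2=disc(i2,(257,199)); print(e1,e2)
print(cross(c1,e1[0],c2,e2[0]), onplane(c1,e1[0],114),onplane(c2,e2[0],114))
T,S=cam("top"),cam("side")
print(cross(T,(315,204.4),S,(284.4,230)))
E
python3 d.py 529 -160 85
```

```text
((255.17999267578125, 178.71592712402344), (28.22410774230957, 29.912696838378906), 92.8753662109375) ((257.3396911621094, 200.61656188964844), (36.18832015991211, 38.1805534362793), 88.39706420898438)
(array([ 528.53834556, -158.75411855,  114.64125227]), np.float64(0.15186247286481208)) [ 528.31757876 -158.67196645  114.        ] [ 528.54615437 -158.59760179  114.        ]
(array([ 525.7837924 , -159.63774708,  118.56173465]), np.float64(1.3886956881843073))
t 3.75 tcp [ 529.1 -159.6  160.2] j [-0.41  0.41  1.76 -0.    0.98  2.47] F [-0.49 -0.14  0.85] M [ 0.11  0.14 -0.02] open 95.1 z [-0.001 -0.    -1.   ] yaw x -75.0
tool shift [ 0.4  0.1 75.2]
```

carry_out:
  series:
    - {"translation": [-0.5, 0.2, 30], "spin": 0, "hand": 1}
    - {"translation": [-1, 0.3, 55], "spin": 0, "hand": 1}
    - {"translation": [-1, 0.3, 75], "spin": 0, "hand": 1}
    - {"translation": [-1, 0.3, 75], "spin": 0, "hand": 1}
    - {"translation": [-1, 0.3, 75], "spin": 0, "hand": 0.55}
    - {"translation": [-1, 0.3, 75], "spin": 0, "hand": 0.55}
    - {"translation": [-1, 0.3, 75], "spin": 0, "hand": 0.4}
    - {"translation": [-1, 0.3, 75], "spin": 0, "hand": 0.4}
    - {"translation": [-1, 0.3, 75], "spin": 0, "hand": 0.4}
    - {"translation": [-1, 0.3, 75], "spin": 0, "hand": 0.4}

```text
time_s: 5.0
tcp_pos: [528.5, -158.7, 85.2]
tool_rot: [2.492, -1.912, -0.0]
ft_force: [-0.4, 0.7, -0.2]
opening: 41.2
```

```bash
python3 d.py 528.5 -158.7 85
```

```text
t 5.0 tcp [ 528.5 -158.7   85.2] j [-0.41  0.5   1.84 -0.    0.81  2.47] F [-0.42  0.73 -0.19] M [0.08 0.15 0.04] open 41.2 z [-0.001 -0.    -1.   ] yaw x -75.0
tool shift [0.  0.  0.2]
```

The opening of 41.2 is less than the cap's 46, which I don't trust. I'll look before turning.

```bash
python3 - <<'E'
from h import *
a=vision.read_camera("side");b=vision.read_camera("wrist"); cv2.imwrite("pics/w3.png",b)
p=proj(cam("side"),[528.5,-158.7,100]).astype(int); x,y=p-45
a=cv2.resize(a[y:y+90,x:x+90],(400,400),interpolation=2)
b=cv2.resize(b[120:300,150:360],(400,400),interpolation=2)
cv2.imwrite("pics/crop3.png",cv2.convertScaleAbs(np.hstack([a,b]),alpha=1.8))
E
python3 d.py
```

```text
t 5.1 tcp [ 528.5 -158.7   85.2] j [-0.41  0.5   1.84 -0.    0.81  2.47] F [0.63 0.93 0.26] M [ 0.08  0.12 -0.01] open 38.6 z [-0.001 -0.    -1.   ] yaw x -75.0
```

View pics/crop3.png

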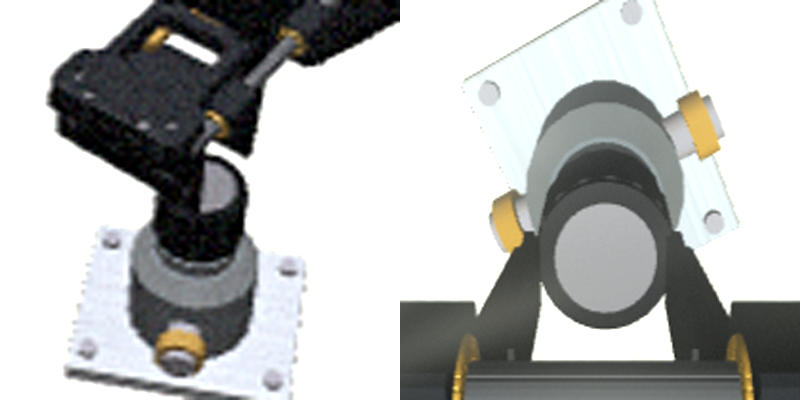

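```bash
python3 - <<'E'
from disc import *
c=cam("wrist"); im=cv2.imread("pics/w3.png"); s=readout.sense(); R=Ro.from_rotvec(s["tool_rot"]).as_matrix()
f=lambda p:((p-[150,120])*[400/210,400/180]).round()
T=s["tcp_pos"]
for v in ([0,0,0],[0,20,0],[0,-20,0],[0,20,-20],[0,-20,-20],[10,-20,0],[10,20,0]): print(v,f(proj(c,T+R@np.array(v,float))))
e=disc(im,(256,236)); print(e,onplane(c,e[0],114.6))
S=cam("side"); x,y=proj(S,[528.5,-158.7,100]).astype(int)-45
for v in ([0,20,0],[0,-20,0],[0,0,0]): print("side",((proj(S,T+R@np.array(v,float))-[x,y])*400/90).round())
E
python3 d.py
```

```text
[0, 0, 0] [204. 219.]
[0, 20, 0] [256. 219.]
[0, -20, 0] [152. 219.]
[0, 20, -20] [261. 244.]
[0, -20, -20] [147. 244.]
[10, -20, 0] [151. 191.]
[10, 20, 0] [257. 191.]
((257.4234313964844, 235.61827087402344), (47.99823760986328, 52.94147872924805), 89.3961181640625) [ 528.46132926 -158.68575133  114.6       ]
side [177. 245.]
side [220. 198.]
side [199. 221.]
t 5.1 tcp [ 528.5 -158.7   85.2] j [-0.41  0.5   1.84 -0.    0.81  2.47] F [0.63 0.93 0.26] M [ 0.08  0.12 -0.01] open 38.6 z [-0.001 -0.    -1.   ] yaw x -75.0
```

carry_out:
  series:
    - {"translation": [0, 0, 0], "spin": 0, "hand": 0.3}
    - {"translation": [0, 0, 0], "spin": 0, "hand": 0.3}
    - {"translation": [0, 0, 0], "spin": 0, "hand": 0.3}

```text
time_s: 5.48
tcp_pos: [528.5, -158.7, 85.2]
tool_rot: [2.492, -1.912, -0.0]
ft_force: [-0.2, -0.5, 0.2]
opening: 28.9
```

```bash
python3 d.py; python3 - <<'E'
from h import *
b=vision.read_camera("wrist"); cv2.imwrite("pics/w4.png",b)
a=cv2.imread("pics/w3.png"); d=cv2.absdiff(a,b).max(2)>25; print(d.sum(), np.argwhere(d).min(0),np.argwhere(d).max(0))
for im in (a,b): print(cv2.cvtColor(im,6)[225,205:310:2].tolist())
E
```

```text
t 5.47 tcp [ 528.5 -158.7   85.2] j [-0.41  0.5   1.84 -0.    0.81  2.47] F [-0.2  -0.48  0.2 ] M [0.08 0.15 0.04] open 28.9 z [-0.001 -0.    -1.   ] yaw x -75.0
7105 [224  90] [347 425]
[106, 106, 106, 105, 101, 44, 34, 34, 78, 40, 45, 45, 45, 45, 63, 103, 101, 102, 101, 101, 100, 101, 101, 102, 101, 101, 100, 100, 100, 100, 100, 100, 100, 100, 100, 99, 100, 99, 90, 46, 46, 46, 48, 46, 39, 40, 61, 136, 136, 136, 136, 141, 137]
[104, 104, 104, 103, 98, 65, 109, 105, 90, 37, 33, 31, 34, 45, 61, 100, 99, 99, 99, 100, 99, 99, 99, 98, 98, 99, 98, 98, 98, 98, 99, 98, 98, 98, 98, 98, 97, 98, 88, 37, 35, 35, 46, 47, 87, 131, 131, 133, 133, 134, 133, 138, 135]
```

```bash
python3 - <<'E'
from h import *
b=cv2.imread("pics/w4.png")[110:350,130:385]
cv2.imwrite("pics/crop4.png",cv2.convertScaleAbs(cv2.resize(b,None,fx=2.4,fy=2.4,interpolation=2),alpha=2.2))
z=np.load("w1.npz"); c1=(z["K"],z["R"],z["t"])
p=vision.camera_params("wrist"); H=np.linalg.inv(np.array(p["hand_eye"])); c=(np.array(p["K"]),H[:3,:3],H[:3,3])
for o in (47.5,14.5):
  for x in(-10,10):
    for zz in (0,-20,-40): print(o,x,zz,proj(c,[x,o,zz]).round(),proj(c,[x,-o,zz]).round())
E
```

```text
47.5 -10 0 [321. 231.] [193. 231.]
47.5 -10 -20 [327. 243.] [187. 243.]
47.5 -10 -40 [335. 258.] [180. 258.]
47.5 10 0 [323. 206.] [191. 206.]
47.5 10 -20 [329. 216.] [185. 216.]
47.5 10 -40 [337. 228.] [178. 228.]
14.5 -10 0 [277. 231.] [238. 231.]
14.5 -10 -20 [279. 243.] [236. 243.]
14.5 -10 -40 [281. 258.] [234. 258.]
14.5 10 0 [277. 206.] [237. 206.]
14.5 10 -20 [279. 216.] [235. 216.]
14.5 10 -40 [282. 228.] [233. 228.]
```

View pics/crop4.png

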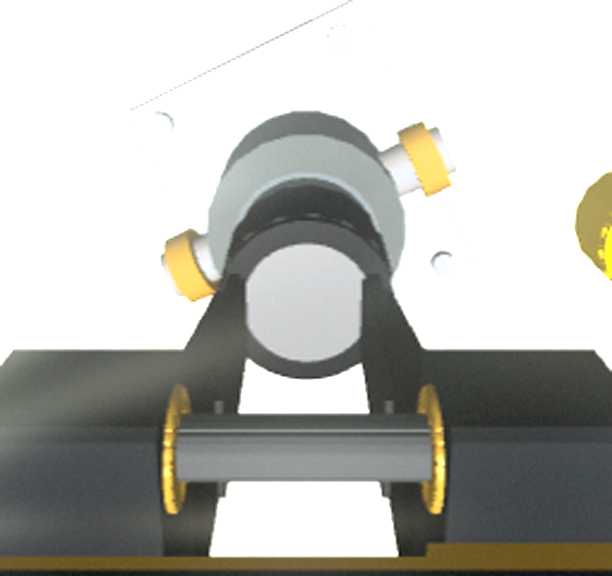

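The picture shows the fingers above the cap: they cover its black ring. Their tips, at (243,275) and (363,275) in the crop, match points about 38 mm behind the reported TCP, both in row and in width at two openings. No contact force came with the 28.9 mm opening either. So the real finger ends sit about 38 mm short of the TCP. I'll open, go down by that much and close gently.

carry_out:
  series:
    - {"translation": [0, 0, 0], "spin": 0, "hand": 0.8}
    - {"translation": [0, 0, 0], "spin": 0, "hand": 0.8}
    - {"translation": [0, 0, 0], "spin": 0, "hand": 0.8}
    - {"translation": [0, 0, 0], "spin": 0, "hand": 0.8}
    - {"translation": [0, 0, 0], "spin": 0, "hand": 0.8}
    - {"translation": [0, 0, 0], "spin": 0, "hand": 0.8}

```text
time_s: 6.28
tcp_pos: [528.5, -158.7, 85.2]
tool_rot: [2.492, -1.912, -0.0]
ft_force: [-0.5, 0.6, 0.8]
opening: 75.4
```

```bash
python3 d.py 528.5 -158.7 50
```

```text
t 6.28 tcp [ 528.5 -158.7   85.2] j [-0.41  0.5   1.84 -0.    0.81  2.47] F [-0.46  0.58  0.83] M [0.08 0.13 0.05] open 75.4 z [-0.001 -0.    -1.   ] yaw x -75.0
tool shift [-0.  -0.  35.2]
```

carry_out:
  series:
    - {"translation": [0, 0, 12], "spin": 0, "hand": 0.8}
    - {"translation": [0, 0, 24], "spin": 0, "hand": 0.8}
    - {"translation": [0, 0, 35], "spin": 0, "hand": 0.8}
    - {"translation": [0, 0, 35], "spin": 0, "hand": 0.8}

```text
time_s: 6.78
tcp_pos: [527.9, -158.5, 49.0]
tool_rot: [2.492, -1.912, -0.004]
ft_force: [0.5, -0.7, 0.7]
opening: 76.1
```

```bash
python3 d.py; python3 - <<'E'
from h import *
a=vision.read_camera("side");b=vision.read_camera("wrist"); cv2.imwrite("pics/w5.png",b)
x,y=proj(cam("side"),[528.5,-158.7,100]).astype(int)-45
a=cv2.resize(a[y:y+90,x:x+90],(400,400),interpolation=2)
b=cv2.resize(b[110:350,130:385],(400,400),interpolation=2)
cv2.imwrite("pics/crop5.png",cv2.convertScaleAbs(np.hstack([a,b]),alpha=2.2))
E
```

```text
t 6.78 tcp [ 527.9 -158.5   49. ] j [-0.41  0.55  1.86 -0.    0.73  2.47] F [ 0.53 -0.74  0.69] M [0.04 0.1  0.04] open 76.1 z [-0.003  0.    -1.   ] yaw x -75.0
```

View pics/crop5.png

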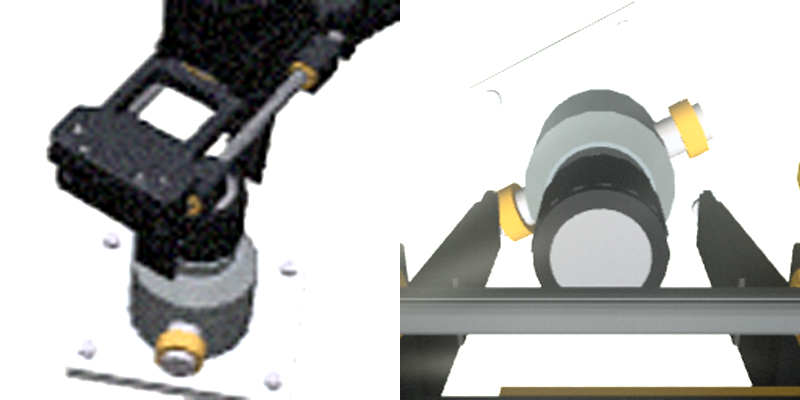

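The fingers now straddle the cap: tips at (490,195) and (705,195) in the wrist crop, beside the body of the cap. In the side view the near finger hangs down to about the rim. Now I'll close.

carry_out:
  series:
    - {"translation": [0.3, -0.5, -1], "spin": 0, "hand": 0.55}
    - {"translation": [0.3, -0.5, -1], "spin": 0, "hand": 0.55}
    - {"translation": [0.3, -0.5, -1], "spin": 0, "hand": 0.55}
    - {"translation": [0.3, -0.5, -1], "spin": 0, "hand": 0.55}

```text
time_s: 7.38
tcp_pos: [529.1, -158.9, 51.1]
tool_rot: [2.492, -1.912, -0.001]
ft_force: [-0.4, 0.1, -0.1]
opening: 52.9
```

```bash
python3 d.py 528.5 -158.7 50
```

```text
t 7.38 tcp [ 529.1 -158.9   51.1] j [-0.41  0.55  1.86 -0.    0.73  2.47] F [-0.39  0.12 -0.08] M [0.06 0.14 0.04] open 52.9 z [-0.001 -0.    -1.   ] yaw x -75.0
tool shift [-0.3  0.5  1.1]
```

carry_out:
  series:
    - {"translation": [-0.3, 0.5, 1], "spin": 0, "hand": 0.5}
    - {"translation": [-0.3, 0.5, 1], "spin": 0, "hand": 0.4}
    - {"translation": [-0.3, 0.5, 1], "spin": 0, "hand": 0.35}
    - {"translation": [-0.3, 0.5, 1], "spin": 0, "hand": 0.35}
    - {"translation": [-0.3, 0.5, 1], "spin": 0, "hand": 0.35}

```text
time_s: 8.0
tcp_pos: [528.0, -158.7, 50.0]
tool_rot: [2.492, -1.911, -0.002]
ft_force: [-4.5, -2.0, 0.1]
opening: 45.6
```

```bash
python3 d.py
```

```text
t 8.0 tcp [ 528.  -158.7   50. ] j [-0.41  0.55  1.86 -0.    0.73  2.47] F [-4.47 -2.04  0.1 ] M [-0.23  1.04 -0.01] open 45.6 z [-0.002 -0.    -1.   ] yaw x -75.0
```

Gripped at 45.6 mm, with about 5 N sideways along tool +y, so I'll shift 0.5 mm that way. First a small turn of 40° anticlockwise with a 1.1 mm rise, then a force check.

carry_out:
  series:
    - {"translation": [0, 0.4, 0], "spin": 0, "hand": 0.35}
    - {"translation": [0, 0.4, -0.15], "spin": -5, "hand": 0.35}
    - {"translation": [0, 0.4, -0.3], "spin": -10, "hand": 0.35}
    - {"translation": [0, 0.4, -0.45], "spin": -15, "hand": 0.35}
    - {"translation": [0, 0.4, -0.6], "spin": -20, "hand": 0.35}
    - {"translation": [0, 0.4, -0.75], "spin": -25, "hand": 0.35}
    - {"translation": [0, 0.4, -0.9], "spin": -30, "hand": 0.35}
    - {"translation": [0, 0.4, -1.0], "spin": -35, "hand": 0.35}
    - {"translation": [0, 0.4, -1.1], "spin": -40, "hand": 0.35}
    - {"translation": [0, 0.4, -1.1], "spin": -40, "hand": 0.35}

```text
time_s: 9.25
tcp_pos: [528.4, -158.9, 51.4]
tool_rot: [2.995, -0.945, 0.0]
ft_force: [1.0, 0.6, 2.4]
opening: 46.2
```

```bash
python3 d.py 528.5 -158.7 51.1
```

```text
t 9.25 tcp [ 528.4 -158.9   51.4] j [-0.41  0.55  1.86 -0.    0.73  1.77] F [0.98 0.63 2.44] M [-0.02 -0.02  0.06] open 46.2 z [-0.    -0.001 -1.   ] yaw x -35.0
tool shift [-0.  -0.3  0.3]
```

Lateral force is near zero and Fz is +2.4 N, so the hand is slightly low, which is the safe side. Next 60° with a 2.2 mm rise.

carry_out:
  series:
    - {"translation": [0, 0, -0.3], "spin": -6, "hand": 0.35}
    - {"translation": [0, 0, -0.5], "spin": -12, "hand": 0.35}
    - {"translation": [0, 0, -0.8], "spin": -19, "hand": 0.35}
    - {"translation": [0, 0, -1.0], "spin": -26, "hand": 0.35}
    - {"translation": [0, 0, -1.3], "spin": -33, "hand": 0.35}
    - {"translation": [0, 0, -1.5], "spin": -40, "hand": 0.35}
    - {"translation": [0, 0, -1.8], "spin": -47, "hand": 0.35}
    - {"translation": [0, 0, -2.0], "spin": -54, "hand": 0.35}
    - {"translation": [0, 0, -2.2], "spin": -60, "hand": 0.35}
    - {"translation": [0, 0, -2.2], "spin": -60, "hand": 0.35}

```text
time_s: 10.5
tcp_pos: [528.7, -158.7, 53.7]
tool_rot: [3.067, 0.676, 0.001]
ft_force: [1.1, 2.8, 1.4]
opening: 45.9
```

```bash
python3 d.py 528.5 -158.7 51.1
```

```text
t 10.5 tcp [ 528.7 -158.7   53.7] j [-0.41  0.54  1.86 -0.    0.73  0.73] F [1.09 2.81 1.44] M [ 0.43 -0.02  0.08] open 45.9 z [ 0.    -0.001 -1.   ] yaw x 24.9
tool shift [-0.2 -0.1  2.6]
```

carry_out:
  series:
    - {"translation": [0.1, -0.2, -0.3], "spin": -9, "hand": 0.35}
    - {"translation": [0.1, -0.2, -0.7], "spin": -18, "hand": 0.35}
    - {"translation": [0.1, -0.2, -1.0], "spin": -27, "hand": 0.35}
    - {"translation": [0.1, -0.2, -1.3], "spin": -36, "hand": 0.35}
    - {"translation": [0.1, -0.2, -1.65], "spin": -45, "hand": 0.35}
    - {"translation": [0.1, -0.2, -2.0], "spin": -54, "hand": 0.35}
    - {"translation": [0.1, -0.2, -2.3], "spin": -63, "hand": 0.35}
    - {"translation": [0.1, -0.2, -2.6], "spin": -72, "hand": 0.35}
    - {"translation": [0.1, -0.2, -3.0], "spin": -81, "hand": 0.35}
    - {"translation": [0.1, -0.2, -3.1], "spin": -85, "hand": 0.35}

```text
time_s: 11.75
tcp_pos: [528.4, -158.1, 56.9]
tool_rot: [-1.806, -2.57, 0.0]
ft_force: [-2.8, 2.3, 3.2]
opening: 45.5
```

```bash
python3 d.py 528.6 -158.6 51.1
```

```text
t 11.75 tcp [ 528.4 -158.1   56.9] j [-0.41  0.54  1.86  0.    0.74 -0.76] F [-2.78  2.29  3.21] M [ 0.52  0.36 -0.09] open 45.5 z [-0.  0. -1.] yaw x 109.8
tool shift [-0.6  0.1  5.8]
```

carry_out:
  series:
    - {"translation": [0.2, -0.1, -0.5], "spin": -9, "hand": 0.35}
    - {"translation": [0.2, -0.1, -0.9], "spin": -18, "hand": 0.35}
    - {"translation": [0.2, -0.1, -1.25], "spin": -27, "hand": 0.35}
    - {"translation": [0.2, -0.1, -1.6], "spin": -36, "hand": 0.35}
    - {"translation": [0.2, -0.1, -1.95], "spin": -45, "hand": 0.35}
    - {"translation": [0.2, -0.1, -2.3], "spin": -54, "hand": 0.35}
    - {"translation": [0.2, -0.1, -2.65], "spin": -63, "hand": 0.35}
    - {"translation": [0.2, -0.1, -3.0], "spin": -72, "hand": 0.35}
    - {"translation": [0.2, -0.1, -3.35], "spin": -81, "hand": 0.35}
    - {"translation": [0.2, -0.1, -3.5], "spin": -86, "hand": 0.35}

```text
time_s: 13.0
tcp_pos: [527.8, -157.9, 60.3]
tool_rot: [0.431, -3.111, -0.001]
ft_force: [-2.8, 0.4, 1.6]
opening: 45.7
```

```bash
python3 d.py 528.5 -158.6 51.1
```

```text
t 13.0 tcp [ 527.8 -157.9   60.3] j [-0.41  0.53  1.86 -0.    0.75 -2.26] F [-2.82  0.36  1.6 ] M [ 0.12  0.44 -0.07] open 45.7 z [-0.001  0.    -1.   ] yaw x -164.2
tool shift [-0.5 -0.9  9.2]
```

Rise is about 10.3 mm in 271° (13.7 mm per turn), so the rim is near 91.3 mm, still short of the 94 mm no-regrasp zone. I'll regrasp now: open a little, unwind 200°, close.

carry_out:
  series:
    - {"translation": [0, 0, 0], "spin": 0, "hand": 0.62}
    - {"translation": [0, 0, 0], "spin": 0, "hand": 0.62}
    - {"translation": [0, 0, 0], "spin": 0, "hand": 0.62}
    - {"translation": [0, 0, 0], "spin": 10, "hand": 0.62}
    - {"translation": [0, 0, 0], "spin": 20, "hand": 0.62}
    - {"translation": [0, 0, 0], "spin": 30, "hand": 0.62}
    - {"translation": [0, 0, 0], "spin": 40, "hand": 0.62}
    - {"translation": [0, 0, 0], "spin": 50, "hand": 0.62}
    - {"translation": [0, 0, 0], "spin": 60, "hand": 0.62}
    - {"translation": [0, 0, 0], "spin": 70, "hand": 0.62}

```text
time_s: 14.25
tcp_pos: [527.8, -157.9, 60.3]
tool_rot: [-1.441, -2.79, 0.0]
ft_force: [-0.6, 0.3, 0.2]
opening: 59.0
```

carry_out:
  series:
    - {"translation": [0, 0, 0], "spin": 10, "hand": 0.62}
    - {"translation": [0, 0, 0], "spin": 20, "hand": 0.62}
    - {"translation": [0, 0, 0], "spin": 30, "hand": 0.62}
    - {"translation": [0, 0, 0], "spin": 40, "hand": 0.62}
    - {"translation": [0, 0, 0], "spin": 50, "hand": 0.62}
    - {"translation": [0, 0, 0], "spin": 60, "hand": 0.62}
    - {"translation": [0, 0, 0], "spin": 70, "hand": 0.62}
    - {"translation": [0, 0, 0], "spin": 80, "hand": 0.62}
    - {"translation": [0, 0, 0], "spin": 90, "hand": 0.62}
    - {"translation": [0, 0, 0], "spin": 100, "hand": 0.62}

```text
time_s: 15.5
tcp_pos: [527.9, -157.9, 60.2]
tool_rot: [-3.067, -0.679, 0.001]
ft_force: [1.1, -0.4, 0.4]
opening: 58.8
```

```bash
python3 d.py 528 -158.1 60.3; python3 - <<'E'
from disc import *
s=readout.sense(); c=cam("wrist"); b=vision.read_camera("wrist"); cv2.imwrite("pics/w6.png",b)
p=proj(c,[528,-158.1,125]); print(p); 
try:
    e=disc(b,p); print(e, onplane(c,e[0],124.5))
except Exception as x: print(x)
E
```

```text
t 15.5 tcp [ 527.9 -157.9   60.2] j [-0.41  0.53  1.86 -0.    0.75  0.72] F [ 1.13 -0.41  0.4 ] M [-0.05  0.15 -0.01] open 58.8 z [-0.001  0.    -1.   ] yaw x 25.0
tool shift [ 0.   0.2 -0.1]
[254.36981062 263.0168821 ]
((256.14422607421875, 259.1587829589844), (49.73394775390625, 65.17546081542969), 89.74063873291016) [ 530.21029685 -158.10449804  124.5       ]
```

carry_out:
  series:
    - {"translation": [0, 0, 0], "spin": 10, "hand": 0.62}
    - {"translation": [0, 0, 0], "spin": 20, "hand": 0.62}
    - {"translation": [0, 0, 0], "spin": 30, "hand": 0.62}
    - {"translation": [0, 0, 0], "spin": 40, "hand": 0.62}
    - {"translation": [0, 0, 0], "spin": 40, "hand": 0.5}
    - {"translation": [0, 0, 0], "spin": 40, "hand": 0.4}
    - {"translation": [0, 0, 0], "spin": 40, "hand": 0.35}
    - {"translation": [0, 0, 0], "spin": 40, "hand": 0.35}
    - {"translation": [0, 0, 0], "spin": 40, "hand": 0.35}

```text
time_s: 16.68
tcp_pos: [527.9, -157.9, 60.3]
tool_rot: [-3.113, 0.423, 0.001]
ft_force: [0.2, 0.5, 0.2]
opening: 45.8
```

```bash
python3 d.py 528 -158.1 60.3
```

```text
t 16.68 tcp [ 527.9 -157.9   60.3] j [-0.41  0.53  1.86 -0.    0.75  1.43] F [0.21 0.5  0.24] M [0.13 0.16 0.1 ] open 45.8 z [-0.001  0.    -1.   ] yaw x -15.5
tool shift [ 0.1  0.2 -0. ]
```

carry_out:
  series:
    - {"translation": [0, 0, -0.3], "spin": -9, "hand": 0.35}
    - {"translation": [0, 0, -0.6], "spin": -18, "hand": 0.35}
    - {"translation": [0, 0, -0.95], "spin": -27, "hand": 0.35}
    - {"translation": [0, 0, -1.3], "spin": -36, "hand": 0.35}
    - {"translation": [0, 0, -1.6], "spin": -45, "hand": 0.35}
    - {"translation": [0, 0, -1.95], "spin": -54, "hand": 0.35}
    - {"translation": [0, 0, -2.3], "spin": -63, "hand": 0.35}
    - {"translation": [0, 0, -2.6], "spin": -72, "hand": 0.35}
    - {"translation": [0, 0, -2.95], "spin": -80, "hand": 0.35}
    - {"translation": [0, 0, -2.95], "spin": -80, "hand": 0.35}

```text
time_s: 17.92
tcp_pos: [527.9, -157.9, 63.3]
tool_rot: [-2.656, -1.676, 0.001]
ft_force: [-0.8, 0.0, 0.9]
opening: 46.2
```

```bash
python3 d.py 528 -158.1 60.3
```

```text
t 17.93 tcp [ 527.9 -157.9   63.3] j [-0.41  0.53  1.86 -0.    0.76  0.03] F [-0.75  0.03  0.87] M [-0.11  0.22  0.04] open 46.2 z [-0.001  0.    -1.   ] yaw x 64.5
tool shift [-0.1  0.2  3. ]
```

carry_out:
  series:
    - {"translation": [0, 0, -0.35], "spin": -8, "hand": 0.35}
    - {"translation": [0, 0, -0.65], "spin": -16, "hand": 0.35}
    - {"translation": [0, 0, -0.95], "spin": -24, "hand": 0.35}
    - {"translation": [0, 0, -1.25], "spin": -32, "hand": 0.35}
    - {"translation": [0, 0, -1.55], "spin": -40, "hand": 0.35}
    - {"translation": [0, 0, -1.85], "spin": -48, "hand": 0.35}
    - {"translation": [0, 0, -2.1], "spin": -56, "hand": 0.35}
    - {"translation": [0, 0, -2.4], "spin": -64, "hand": 0.35}
    - {"translation": [0, 0, -2.7], "spin": -72, "hand": 0.35}
    - {"translation": [0, 0, -3.0], "spin": -80, "hand": 0.35}

```text
time_s: 19.18
tcp_pos: [528.1, -158.1, 66.6]
tool_rot: [-0.957, -2.992, 0.0]
ft_force: [-0.2, 0.1, 4.0]
opening: 45.3
```

```bash
python3 d.py 528 -158.1 60.3
```

```text
t 19.18 tcp [ 528.1 -158.1   66.6] j [-0.41  0.53  1.85 -0.    0.76 -1.36] F [-0.16  0.12  3.96] M [-0.03 -0.01  0.04] open 45.3 z [-0. -0. -1.] yaw x 144.5
tool shift [ 0.1 -0.1  6.3]
```

Fz now shows +4 N, the spring's push at the thread end, and the rim is near 97.6 mm. I'll turn on a bit while rising, to be sure the thread is free.

carry_out:
  series:
    - {"translation": [0, 0, -0.4], "spin": -9, "hand": 0.35}
    - {"translation": [0, 0, -0.8], "spin": -18, "hand": 0.35}
    - {"translation": [0, 0, -1.2], "spin": -27, "hand": 0.35}
    - {"translation": [0, 0, -1.6], "spin": -36, "hand": 0.35}
    - {"translation": [0, 0, -1.9], "spin": -45, "hand": 0.35}
    - {"translation": [0, 0, -2.2], "spin": -54, "hand": 0.35}
    - {"translation": [0, 0, -2.4], "spin": -60, "hand": 0.35}
    - {"translation": [0, 0, -2.4], "spin": -60, "hand": 0.35}

```text
time_s: 20.18
tcp_pos: [528.4, -158.2, 69.2]
tool_rot: [-0.663, 3.071, -0.001]
ft_force: [0.0, -0.1, 2.4]
opening: 46.0
```

```bash
python3 d.py 528 -158.1 66
```

```text
t 20.18 tcp [ 528.4 -158.2   69.2] j [-0.41  0.52  1.85 -0.    0.77 -2.41] F [ 0.03 -0.07  2.44] M [ 0.05 -0.03 -0.01] open 46.0 z [ 0. -0. -1.] yaw x -155.6
tool shift [0.3 0.3 3.2]
```

carry_out:
  series:
    - {"translation": [0, 0, -1.5], "spin": 0, "hand": 0.35}
    - {"translation": [0, 0, -3], "spin": 0, "hand": 0.35}
    - {"translation": [0, 0, -4.5], "spin": 0, "hand": 0.35}
    - {"translation": [0, 0, -4.5], "spin": 0, "hand": 0.35}

```text
time_s: 20.68
tcp_pos: [528.2, -158.2, 73.6]
tool_rot: [0.662, -3.071, 0.001]
ft_force: [1.1, 0.3, -0.7]
opening: 46.0
```

```bash
python3 d.py 528 -158.1 66
```

```text
t 20.68 tcp [ 528.2 -158.2   73.6] j [-0.41  0.52  1.85 -0.    0.78 -2.41] F [ 1.1   0.3  -0.71] M [ 0.04 -0.   -0.  ] open 46.0 z [ 0. -0. -1.] yaw x -155.7
tool shift [0.1 0.2 7.6]
```

Fz of -0.7 N is just the cap's weight, so the cap is free. I'll lift and carry it to the tray.

carry_out:
  series:
    - {"translation": [0, 0, -10], "spin": 0, "hand": 0.35}
    - {"translation": [0, 0, -25], "spin": 0, "hand": 0.35}
    - {"translation": [0, 0, -42], "spin": 0, "hand": 0.35}
    - {"translation": [-3, 12, -50], "spin": 0, "hand": 0.35}
    - {"translation": [-10, 40, -50], "spin": 0, "hand": 0.35}
    - {"translation": [-19, 75, -50], "spin": 0, "hand": 0.35}
    - {"translation": [-28, 115, -50], "spin": 0, "hand": 0.35}
    - {"translation": [-38, 155, -50], "spin": 0, "hand": 0.35}
    - {"translation": [-48, 195, -50], "spin": 0, "hand": 0.35}
    - {"translation": [-57, 230, -50], "spin": 0, "hand": 0.35}

```text
time_s: 21.92
tcp_pos: [484.5, 76.8, 123.9]
tool_rot: [-0.663, 3.071, -0.001]
ft_force: [-0.1, 0.2, -0.3]
opening: 46.5
```

```bash
python3 d.py 462 203 110
```

```text
t 21.93 tcp [484.5  76.8 123.9] j [ 0.02  0.37  1.94 -0.    0.83 -1.97] F [-0.07  0.23 -0.27] M [ 0.05  0.02 -0.01] open 46.5 z [ 0. -0. -1.] yaw x -155.6
tool shift [-31.5 124.3  13.8]
```

carry_out:
  series:
    - {"translation": [-8, 33, 0], "spin": 0, "hand": 0.35}
    - {"translation": [-16, 66, 4], "spin": 0, "hand": 0.35}
    - {"translation": [-24, 96, 8], "spin": 0, "hand": 0.35}
    - {"translation": [-30, 116, 12], "spin": 0, "hand": 0.35}
    - {"translation": [-31, 124, 14], "spin": 0, "hand": 0.35}
    - {"translation": [-31, 124, 14], "spin": 0, "hand": 0.35}
    - {"translation": [-31, 124, 14], "spin": 0, "hand": 0.35}

```text
time_s: 22.8
tcp_pos: [461.7, 202.0, 110.0]
tool_rot: [-0.662, 3.071, -0.001]
ft_force: [-0.5, 0.7, -0.6]
opening: 46.1
```

```bash
python3 d.py 462 203 110; python3 - <<'E'
from h import *
a=vision.read_camera("top");b=vision.read_camera("side")
a=cv2.resize(a[180:290,120:250],(400,338),interpolation=2);S=cam("side")
b=cv2.resize(b[120:230,120:250],(400,338),interpolation=2)
for z in (0,14,150): print(z,((proj(S,[462,203,z])-[120,120])*400/130).round())
cv2.imwrite("pics/crop6.png",cv2.convertScaleAbs(np.hstack([a,b]),alpha=1.8))
E
```

```text
t 22.8 tcp [461.7 202.  110. ] j [ 0.28  0.41  1.93 -0.    0.81 -1.71] F [-0.52  0.69 -0.63] M [0.08 0.06 0.01] open 46.1 z [ 0. -0. -1.] yaw x -155.7
tool shift [-0.6  0.8  0. ]
0 [189. 219.]
14 [188. 208.]
150 [171.  93.]
```

View pics/crop6.png

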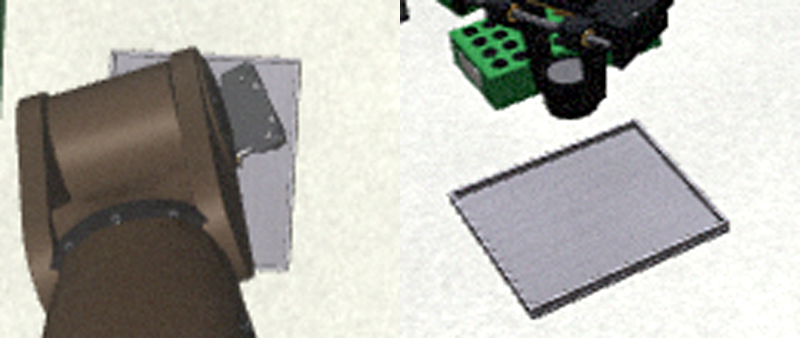

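The cap hangs upright in the fingers at (575,85) over the tray in the side crop. The tray is empty, with its centre around (590,218). The rim sits about 31 mm above the reported TCP, so contact should come near TCP z = -26. I'll go down quickly first, then in small steps with force checks.

carry_out:
  series:
    - {"translation": [0, 0, 15], "spin": 0, "hand": 0.35}
    - {"translation": [0, 0, 35], "spin": 0, "hand": 0.35}
    - {"translation": [0, 0, 55], "spin": 0, "hand": 0.35}
    - {"translation": [0, 0, 75], "spin": 0, "hand": 0.35}
    - {"translation": [0, 0, 95], "spin": 0, "hand": 0.35}
    - {"translation": [0, 0, 110], "spin": 0, "hand": 0.35}
    - {"translation": [0, 0, 120], "spin": 0, "hand": 0.35}
    - {"translation": [0, 0, 125], "spin": 0, "hand": 0.35}
    - {"translation": [0, 0, 125], "spin": 0, "hand": 0.35}
    - {"translation": [0, 0, 125], "spin": 0, "hand": 0.35}

```text
time_s: 24.15
tcp_pos: [462.1, 202.0, -14.6]
tool_rot: [-0.661, 3.07, -0.0]
ft_force: [1.0, -0.2, 0.2]
opening: 46.1
```

```bash
python3 d.py 462 203 -26
```

```text
t 24.15 tcp [462.1 202.  -14.6] j [ 0.28  0.61  2.02 -0.    0.51 -1.71] F [ 1.01 -0.2   0.18] M [0.16 0.01 0.03] open 46.1 z [ 0.001 -0.    -1.   ] yaw x -155.7
tool shift [-0.3  1.  11.4]
```

carry_out:
  series:
    - {"translation": [0, 0, 1.5], "spin": 0, "hand": 0.35}
    - {"translation": [0, 0, 3], "spin": 0, "hand": 0.35}
    - {"translation": [0, 0, 4.5], "spin": 0, "hand": 0.35}
    - {"translation": [0, 0, 6], "spin": 0, "hand": 0.35}
    - {"translation": [0, 0, 7.5], "spin": 0, "hand": 0.35}
    - {"translation": [0, 0, 9], "spin": 0, "hand": 0.35}
    - {"translation": [0, 0, 9], "spin": 0, "hand": 0.35}
    - {"translation": [0, 0, 9], "spin": 0, "hand": 0.35}

```text
time_s: 25.15
tcp_pos: [462.2, 202.0, -23.6]
tool_rot: [-0.661, 3.07, -0.0]
ft_force: [-0.4, 0.1, -0.5]
opening: 45.7
```

```bash
python3 d.py 462 203 -26; python3 - <<'E'
from h import *
b=vision.read_camera("side"); S=cam("side")
x,y=proj(S,[462,202,20]).astype(int)-45
for z in (4.5,10): print(((proj(S,[462,202,z])-[x,y])*600/90).round())
cv2.imwrite("pics/crop7.png",cv2.convertScaleAbs(cv2.resize(b[y:y+90,x:x+90],(600,600),interpolation=2),alpha=2))
E
```

```text
t 25.15 tcp [462.2 202.  -23.6] j [ 0.28  0.63  2.03 -0.    0.49 -1.71] F [-0.38  0.12 -0.54] M [0.02 0.03 0.03] open 45.7 z [ 0.001 -0.    -1.   ] yaw x -155.7
tool shift [-0.2  1.   2.4]
[310. 329.]
[309. 319.]
```

View pics/crop7.png

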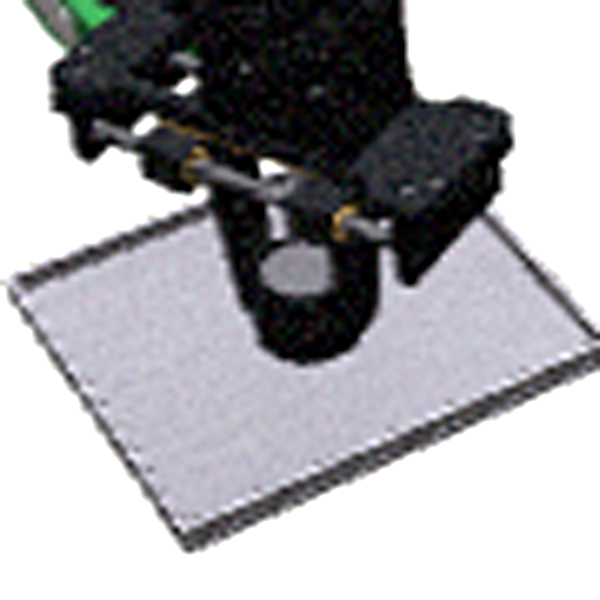

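The cap is just above the floor near the tray's centre: its lower edge is at (310,360) in the crop, and there is no contact force yet. I'll creep on down.

carry_out:
  series:
    - {"translation": [0, 0, 0.6], "spin": 0, "hand": 0.35}
    - {"translation": [0, 0, 1.2], "spin": 0, "hand": 0.35}
    - {"translation": [0, 0, 1.8], "spin": 0, "hand": 0.35}
    - {"translation": [0, 0, 2.4], "spin": 0, "hand": 0.35}
    - {"translation": [0, 0, 3], "spin": 0, "hand": 0.35}
    - {"translation": [0, 0, 3], "spin": 0, "hand": 0.35}

```text
time_s: 25.95
tcp_pos: [462.2, 202.0, -26.6]
tool_rot: [-0.661, 3.07, -0.0]
ft_force: [0.9, -0.1, -1.1]
opening: 46.0
```

carry_out:
  series:
    - {"translation": [0, 0, 0.4], "spin": 0, "hand": 0.35}
    - {"translation": [0, 0, 0.8], "spin": 0, "hand": 0.35}
    - {"translation": [0, 0, 1.2], "spin": 0, "hand": 0.35}
    - {"translation": [0, 0, 1.6], "spin": 0, "hand": 0.35}
    - {"translation": [0, 0, 1.6], "spin": 0, "hand": 0.35}

```text
time_s: 26.58
tcp_pos: [462.2, 202.0, -27.7]
tool_rot: [-0.661, 3.07, -0.0]
ft_force: [-2.0, -0.9, 8.1]
opening: 45.6
```

Contact at 8 N with TCP z = -27.7, as predicted. I'll release and back straight up.

carry_out:
  series:
    - {"translation": [0, 0, 0], "spin": 0, "hand": 0.5}
    - {"translation": [0, 0, 0], "spin": 0, "hand": 0.6}
    - {"translation": [0, 0, 0], "spin": 0, "hand": 0.7}
    - {"translation": [0, 0, 0], "spin": 0, "hand": 0.8}
    - {"translation": [0, 0, 0], "spin": 0, "hand": 0.8}
    - {"translation": [0, 0, -15], "spin": 0, "hand": 0.8}
    - {"translation": [0, 0, -40], "spin": 0, "hand": 0.8}
    - {"translation": [0, 0, -80], "spin": 0, "hand": 0.8}
    - {"translation": [0, 0, -130], "spin": 0, "hand": 0.8}
    - {"translation": [0, 0, -170], "spin": 0, "hand": 0.8}

```text
time_s: 27.82
tcp_pos: [461.9, 202.0, 145.2]
tool_rot: [-0.661, 3.068, -0.0]
ft_force: [-0.1, 0.3, -0.1]
opening: 76.3
```

```bash
python3 d.py; python3 - <<'E'
from disc import *
b=vision.read_camera("side"); S=cam("side"); c=cam("wrist"); w=vision.read_camera("wrist")
x,y=proj(S,[462,202,20]).astype(int)-45
p=proj(c,[462,202,37]); 
try: e=disc(w,p); print(e,onplane(c,e[0],37.5))
except Exception as q: print(q)
cv2.imwrite("pics/crop8.png",np.hstack([cv2.convertScaleAbs(cv2.resize(b[y:y+90,x:x+90],(400,400),interpolation=2),alpha=2),cv2.resize(w,(400,400))]))
E
```

```text
t 27.82 tcp [461.9 202.  145.2] j [ 0.28  0.36  1.89 -0.    0.89 -1.71] F [-0.08  0.28 -0.14] M [0.06 0.07 0.03] open 76.3 z [ 0.003  0.001 -1.   ] yaw x -155.7
((256.38751220703125, 177.08004760742188), (30.450885772705078, 31.698787689208984), 88.48741912841797) [462.76254045 201.2088254   37.5       ]
```

View pics/crop8.png

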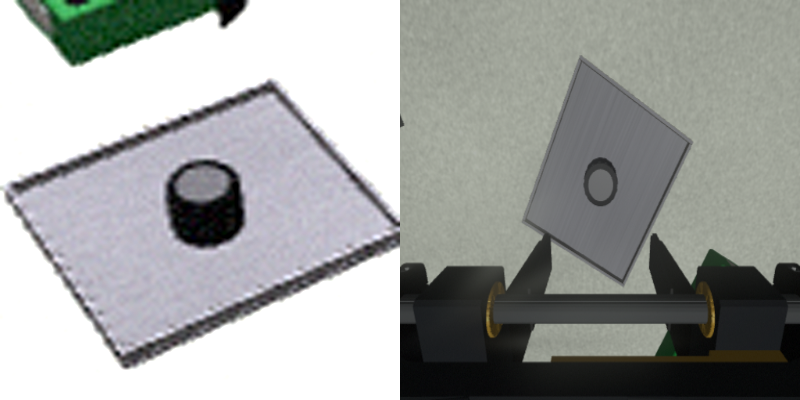

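The cap stands upright, closed top up, in the middle of the tray: (205,200) in the side crop, (600,183) in the wrist view. It measures (462.8,201.2), and the hand is clear. Handing in.

```bash
python3 -c "
from h import *
print(arm.job_done())"; python3 d.py
```

```text
the job is handed in; nothing more can be done
None
the job is handed in; nothing more can be done
```

I unscrewed the black cap and stood it open side down near the middle of the steel tray, then let go and handed the job in at about 28 s. No verdict was reported.

- **Unscrewing:** It took about 490° anticlockwise with one regrasp, done about 6 mm before the thread end. The cap rose about 13.5 mm per turn. Wrist force at the checks stayed within about 5 N sideways and 4 N vertically. The cap was in the grip when the thread let go; the spring's 4 N push showed first, then only the cap's weight.
- **Placing:** Touchdown on the tray floor read about 8 N.
- **Last checks:** The cap stands upright at (463, 201) mm, against a tray centre measured at (462, 203). The hand was about 170 mm above it and the wrist force was near zero. The arm never passed near the mouse or beaker and showed no contact with the rack, but I did not re-measure where they stand.

**What disagreed:** The real finger ends are about 38 mm short of the reported TCP, although the text puts the TCP at the finger ends. My first close therefore went over the top of the cap without touching it. I spotted this from the 28.9 mm opening and the wrist picture, then corrected the height for the grasp and the placing.

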